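# Reset the switch box under its push-latch cover

## Robot

A 7-joint arm with a two-finger parallel gripper is mounted at the origin on a cart in front of the work surface, level with it; the furniture and walls round the work are solid. World frame = base frame: x ahead of the robot, y to its left, z up, the work surface at z = 0. Lengths are in m, angles in rad, forces in N, time in s.
With the tool pointing down it reaches from about 0.4 to 0.85 m from the base axis. Payload 10.4 kg.
Tool frame: the origin (TCP) lies at the centre of the arm's flange, where the gripper is bolted on; the fingertips stand 182 mm ahead of it and the grasp point (between the pads) lies 164 mm ahead of it; z points along the fingers, y is the line along which they close (so a half turn about z gives the same grasp; the last joint's range is limited). The gripper opens to 87 mm and grips with 3 to 60 N. Pads are 19 mm wide; open, the fingers measure 117 mm over their backs; the gripper's body (75 mm by 190 mm) begins 51 mm behind the grasp point.
Start: joints at [-1.138, 0.332, -0.065, 1.46, 0.022, 1.35, -0.088], TCP at [0.275, 0.561, 0.405] pointing down, gripper open.
Joint ranges: [-2.6, 2.6], [-0.5, 2.12], [-1.47, 1.34], [0.16, 2.42], [-1.27, 4.41], [0.06, 2.06], [-2.6, 2.6]. Speed limits (rad/s): [2.22, 2.22, 2.79, 2.79, 3.14, 3.14, 3.14].

## Interface

Orientations are given as a unit quaternion [x, y, z, w].
In Python, from bench import r, eyes, job gives the robot as it stands. The module is installed in compiled form; this text tells all that it offers.
- The arm moves only by the shell command python3 -m inch 'ROWS' [OPENING] [FORCE]. ROWS is JSON, a list of rows, each a list of 6 numbers: the shift along the tool's x, y, z normalised to -1 to 1, where 1 is 4 cm, then the turn, a rotation vector about the tool's x, y, z normalised to -1 to 1, where 1 is 0.12 rad. In form: [[x, y, z, wx, wy, wz], ...]. A call has exactly 5 rows; each row shifts and turns the commanded pose from where the row before left it, along the tool's axes as they then stand; what a row does not reach is not made up. A row lasts 1/12 s, in which the tool goes at most 41.7 mm and 7.16 degrees, less where a joint would pass 70% of its speed; a pose out of reach is approached as far as the arm can. A call with a number of a shift or a turn outside -1 to 1 is refused whole. A call with a gripper value outside its range is refused whole. OPENING is the gripper command: -1 is shut, 1 is fully open, values between are in proportion, set as the call begins (- or left out, the last holds). The fingers move at their own pace and stop on an object; FORCE is the grip in N (left out, the last holds). Time passes only in rows, so rows that do not move let the fingers close, or fill a call up. It gives the time, the measured TCP pose, the force, the opening and the grip force at its end, in the units of the state.
- r.read_state(): the state, without advancing time (a new reading comes with each control period).
- eyes.camera(name): name is "side" or "top" or "wrist"; returns a dict with "pixels" (420x560x3 uint8, red, green, blue), "fx", "fy", "cx", "cy" (pixels), "extrinsics" (4x4, takes a point from camera to world coordinates). Camera axes: x right, y down, z forward; pixel columns grow to the right and rows downward; lengths in m; the calibration is good to about 2 mm. A picture is of the moment at which its call begins. There is no depth.
- job.close_job(): hands the job in; it is judged then, once.
The state is a dict: "time": time; "joint_positions": joint angles; "joint_vel": joint speeds; "joint_torque": joint torques, N m; "ee_pos": TCP position; "eef_rot": TCP orientation; "ft_force": force on the tool from outside, world axes, zero at the start; "torque": the same for the moment, N m; "width": finger opening in m; "grip_force": force on a finger pad.
Only numpy, scipy, OpenCV 4.12 (cv2) and the standard library are available. Lean on these libraries where they do the work, as an engineer would, in place of code of your own. Each camera call takes 0.05 s, during which the arm holds its last target. There are 200 camera calls.

## Task

The dust extractor's switch box has tripped: press on the grey push-latch cover so that it pops open, press the round button inside fully in to reset it (leave the square one alone), then push the cover down again until it latches shut and stays shut. Everything is done by touching and pressing only: grip and lift nothing, and do not disturb the loose things standing round the box.

Things in the scene. Friction and masses are not known exactly. Their poses are not given: they have to be found in the camera images.
- switch_box: grey switch box fixed to the bench, 160 mm (its x) by 170 mm (y), 81 mm high when shut; origin: centre of its underside; its x points from the cover's free edge (robot side) to the hinge side. Under the cover an open well: 4 mm walls, rim 64 mm (hinge side 74 mm) above the bench, floor 20 mm above it, with two push buttons 52 mm left and right of the middle (which is where varies).
- cover_hinge (a point): point on the cover's hinge axis at mid-length: 72 mm from the box's centre along its +x, 76 mm above the bench; the axis runs along the box's y; fixed to the box. In the well's middle, 122 mm from this axis towards the free edge, stands a latch guide bar 60 mm wide (along y), its top 64 mm above the bench.
- cover (a joint): cover angle, rad: 0 latched level, 1.45 fully open (almost upright), -0.075 at its lower stop. Push-push latch, sprung open (2 to 3 N at the edge presses it; over 5 N: at the stop). Shut: press to the stop (11 mm at the edge), let go, and it swings to 1.45 within 2 s. Open: swing it down past level to the stop, let go: it stays at 0. It works only below -0.065; latched, it cannot be pulled up.
- cover_edge (a point): place to press, marked by three low ribs, on the cover's outer (upper) face: 140 mm from the hinge axis, 5 mm above it, mid-width; moves with the cover. The cover is a grey panel 178 mm wide, 5 mm thick, reaching 155 mm from the hinge axis (230 mm above the bench when open), with a 14 mm skirt along three sides; a steel latch plate hangs 43 mm below it near the free edge.
- reset_button (a joint): travel of the round button, m: 0 out, 0.006 fully in; sprung, fully in takes about 5 N, comes back when released.
- reset_button_top (a point): centre of the top of the round black button (28 mm diameter, in a round housing 44 mm across and 12 mm high): 42 mm above the bench when out, presses straight down. Moves with the button.
- test_button (a joint): travel of the square button, m: 0 out, 0.006 fully in; must not be pressed.
- test_button_top (a point): centre of the top of the square black button (27 mm square, in a square housing 44 mm wide and 12 mm high), 42 mm above the bench; must be left alone.
- wax_tin: loose round wax tin, 69 mm across, 36 mm high, standing to the left of the box; origin at the centre of its underside; bystander
- sanding_block: loose sanding block, 112 x 65 x 37 mm, lying to the right of the box; origin at the centre of its underside; bystander
- offcut: loose small wooden offcut, 55 x 30 x 18 mm, in front of the box at its left; origin at the centre of its underside; bystander
- flat_pencil: loose flat carpenter's pencil, 168 x 14 x 9 mm, in front of the box at its right; origin on its underside; bystander
- chuck_key: loose T-shaped chuck key, 125 x 96 x 15 mm, lying behind the box; origin on its underside; bystander

How it is judged:
By the outcome, as a careful person would: the job done as asked, in the order asked, and still so for the second after the job is handed in, with the robot touching nothing.
It also fails if it takes over 58 s, if anything falls off the work surface, if the arm or the gripper's body presses on something with over 40 N, if the wrist force passes 120 N, or if a joint passes its speed limit or range.

## Working session

There is one attempt and no reset: what is moved stays moved. The work goes in short steps, Python scripts to look and compute and a shell command to move; the robot and the scene stay as the last step left them, time stands still between calls to the robot, and variables do not carry over. Pictures are saved under pics/ and viewed, at most 10 in all, crops included, and the job is handed in when it is done.

```bash
mkdir -p pics
python3 - <<'E'
from bench import r,eyes
import cv2,numpy as np
s=r.read_state();print(s)
for n in("top","side"):
    c=eyes.camera(n);cv2.imwrite(f"pics/{n}0.png",c["pixels"][:,:,::-1]);print(n,c["fx"],c["fy"],c["cx"],c["cy"],np.round(c["extrinsics"],4).tolist())
E
```

```text
{'time': 0.0, 'joint_positions': array([-1.13760624,  0.33290551, -0.0646542 ,  1.46095114,  0.02161648,
        1.34990465, -0.08848132]), 'joint_vel': array([-2.39921862e-04, -2.51941621e-04,  1.43299462e-03,  8.34629638e-04,
        5.90189531e-06, -1.83554303e-03, -6.89485957e-04]), 'joint_torque': array([-1.16248997e-03, -6.23257756e+01,  2.37811042e-02, -3.89903247e+01,
       -6.14690362e-02,  3.96191992e-02,  1.38557498e-04]), 'ee_pos': array([0.27507114, 0.56107278, 0.40392795]), 'eef_rot': array([ 2.25927333e-01,  9.74143879e-01, -7.27091137e-04, -1.17707613e-04]), 'ft_force': array([-0.26951061, -0.61998328,  0.32689206]), 'torque': array([-0.01848979,  0.01290238, -0.00300786]), 'grip_force': 0.0, 'width': 0.08692735180091128}
top 385.2077963116201 385.2077963116201 276.5222195271534 215.53774546320727 [[0.0137, -0.9907, 0.1353, 0.469], [-0.9994, -0.0177, -0.0283, 0.0785], [0.0304, -0.1349, -0.9904, 0.9139], [0.0, 0.0, 0.0, 1.0]]
side 449.6451143425195 449.6451143425195 281.1416379240465 215.32246952570696 [[0.8322, -0.3792, 0.4046, 0.1836], [-0.5544, -0.5548, 0.6204, -0.5502], [-0.0108, -0.7406, -0.6719, 0.7574], [0.0, 0.0, 0.0, 1.0]]
```

View pics/top0.png

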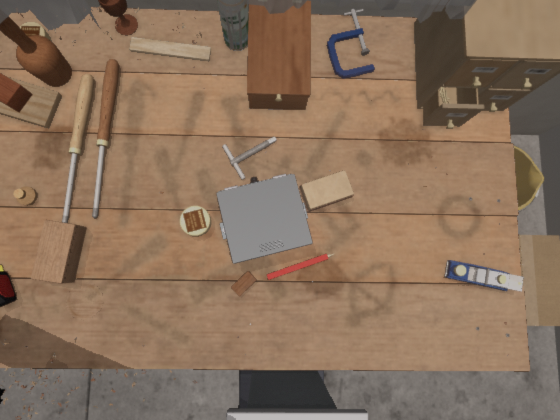

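View pics/side0.png

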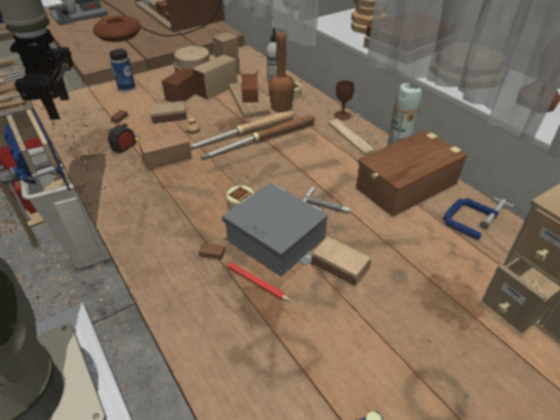

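The top view shows the cover with corners near (218,188), (299,175), (312,242) and (232,262), and ribs near (271,246). The side view agrees, and the box is surrounded by the tin, block, offcut, pencil and key. I'll enlarge the cover.

Run:
```python
import cv2
i=cv2.imread("pics/top0.png")[165:295,170:360];cv2.imwrite("pics/top0c.png",cv2.resize(i,None,fx=4,fy=4,interpolation=cv2.INTER_CUBIC))
```

```text
(no output)
```

View pics/top0c.png

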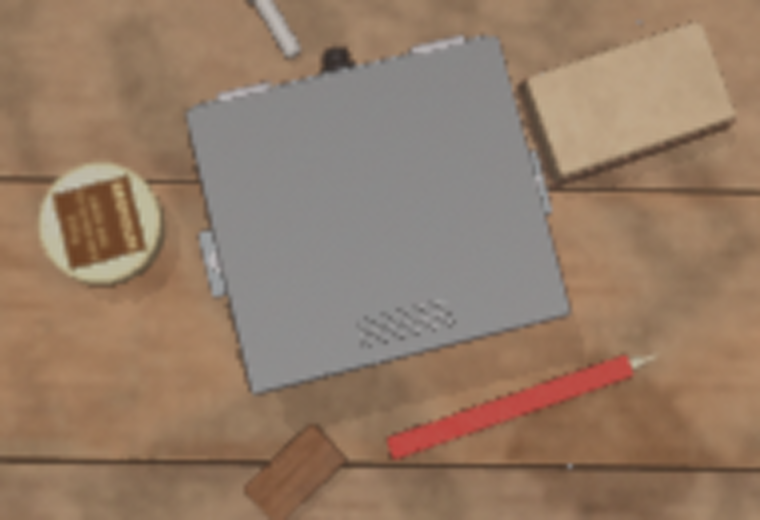

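The enlarged crop puts the cover corners at crop pixels (188,108), (498,37), (569,312) and (253,392), with the ribs' centre at (406,323).

```bash
cat > h.py <<'E'
from bench import r,eyes
import numpy as np
from scipy.spatial.transform import Rotation as R
def ray(c,uv,z):
    E=c["extrinsics"];d=E[:3,:3]@[(uv[0]-c["cx"])/c["fx"],(uv[1]-c["cy"])/c["fy"],1];o=E[:3,3];return o+d*(z-o[2])/d[2]
def toolstep(target,Rt,L=.182,off=(0,0,0)):
    """shift (in rows units, current tool axes) & turn to bring fingertip(+off) to target with orientation Rt"""
    s=r.read_state();R0=R.from_quat(s["eef_rot"])
    p=np.array(target)-Rt.apply(np.array([0,0,L])+off)
    d=R0.inv().apply(p-s["ee_pos"])/.04; w=(R0.inv()*Rt).as_rotvec()/.12
    print("shift",np.round(d,2),"turn",np.round(w,2),"tcp",np.round(p,4))
E
python3 - <<'E'
from h import *
c=eyes.camera("top")
k=[ray(c,(170+(u-1.5)/4,165+(v-1.5)/4),.081) for u,v in[(188,108),(498,37),(569,312),(253,392),(406,323)]]
k=np.array(k);print(np.round(k,4))
hl,hr,fr,fl,rib=k
print(np.linalg.norm(hl-hr),np.linalg.norm(fl-fr),np.linalg.norm(hl-fl),np.linalg.norm(hr-fr))
y1=(hl+fl-hr-fr);x1=(hl+hr-fl-fr)
print(np.arctan2(-y1[0],y1[1]),np.arctan2(x1[1],x1[0]))
yaw=(np.arctan2(-y1[0],y1[1])+np.arctan2(x1[1],x1[0]))/2
X=np.array([np.cos(yaw),np.sin(yaw),0]);Y=np.array([-X[1],X[0],0])
fm=(fl+fr)/2
print("yaw",yaw,"centre from free edge",fm+.083*X,"from rib",rib+.068*X)
s=r.read_state();print(R.from_quat(s["eef_rot"]).as_matrix().round(3))
E
```

```text
[[ 0.6334  0.1868  0.081 ]
 [ 0.6768  0.0169  0.081 ]
 [ 0.5249 -0.0228  0.081 ]
 [ 0.4795  0.1468  0.081 ]
 [ 0.5176  0.0655  0.081 ]]
0.17527442412857588 0.17552505937954269 0.1589943440795105 0.1569954891324055
0.2562053213357691 0.25485899665334427
yaw 0.2555321589945567 centre from free edge [0.58249418 0.08299703 0.081     ] from rib [0.58338508 0.08269977 0.081     ]
[[-0.898  0.44  -0.   ]
 [ 0.44   0.898 -0.001]
 [-0.    -0.001 -1.   ]]
```

```bash
cat >> h.py <<'E'
yaw=.2555;B=np.array([.583,.083,0])
def bx(x,y,z): return B+R.from_euler('z',yaw).apply([x,y,z])
def Rt(tilt=0): return R.from_euler('z',yaw)*R.from_matrix(np.array([[-1,0,0],[0,1,0],[0,0,-1.]]).T)*R.from_rotvec([0,-tilt,0])
def tip():
    s=r.read_state();Q=R.from_quat(s["eef_rot"]);p=R.from_euler('z',-yaw).apply(s["ee_pos"]+Q.apply([0,0,.182])-B)
    print("t",round(s["time"],2),"tip box",p.round(4),"F",s["ft_force"].round(1),"rot err",(Rt().inv()*Q).as_rotvec().round(3),"q",s["joint_positions"].round(2))
E
python3 -c "
from h import *
tip();toolstep(bx(-.068,0,.12),Rt())"
```

```text
t 0.15 tip box [-0.1772  0.5403  0.2221] F [ 0.1 -0.5  0.3] rot err [0.001 0.    0.711] q [-1.14  0.33 -0.06  1.46  0.02  1.35 -0.09]
shift [-10.89  -8.45   2.56] turn [-0.01 -0.   -5.93] tcp [0.5172 0.0658 0.302 ]
```

```bash
for i in 1; do
python3 -m inch '[[-0.7,-0.55,0,0,0,0],[-0.7,-0.55,0,0,0,0],[-0.7,-0.55,0,0,0,0],[-0.7,-0.55,0,0,0,0],[-0.7,-0.55,0,0,0,0]]' -1 20
python3 -m inch '[[-0.7,-0.55,0,0,0,0],[-0.7,-0.55,0,0,0,0],[-0.7,-0.55,0,0,0,0],[-0.7,-0.55,0,0,0,0],[-0.7,-0.55,0,0,0,0]]'
python3 -m inch '[[-0.7,-0.55,0,0,0,0],[-0.7,-0.55,0,0,0,0],[-0.7,-0.55,0,0,0,0],[-0.7,-0.55,0,0,0,0],[-0.4,-0.3,0,0,0,0]]'
python3 -m inch '[[0,0,0,0,0,-0.9],[0,0,0,0,0,-0.9],[0,0,0,0,0,-0.9],[0,0,0,0,0,-0.9],[0,0,0,0,0,-0.9]]'
python3 -m inch '[[0,0,0.3,0,0,-0.9],[0,0,0.3,0,0,-0.53],[0,0,0.3,0,0,0],[0,0,0.3,0,0,0],[0,0,0,0,0,0]]'
done; python3 -c "
from h import *
tip();toolstep(bx(-.068,0,.11),Rt())"
```

```text
time: 0.57
ee_pos: [0.3528, 0.3991, 0.4045]
eef_rot: [0.226, 0.974, -0.0, -0.0]
ft_force: [0.7, 0.6, 0.2]
width: 0.0617
grip_force: 0.0
time: 0.98
ee_pos: [0.43, 0.2386, 0.4047]
eef_rot: [0.226, 0.974, 0.0, -0.0]
ft_force: [0.6, 0.1, 0.6]
width: 0.0285
grip_force: 0.0
time: 1.4
ee_pos: [0.5016, 0.0901, 0.4048]
eef_rot: [0.228, 0.974, -0.0, 0.0]
ft_force: [-0.2, 0.7, 0.3]
width: 0.0018
grip_force: 0.0
time: 1.82
ee_pos: [0.5005, 0.0942, 0.4045]
eef_rot: [-0.045, 0.999, -0.0, -0.0]
ft_force: [1.3, -0.3, -1.1]
width: 0.0004
grip_force: 0.0
time: 2.23
ee_pos: [0.4999, 0.0942, 0.3545]
eef_rot: [-0.128, 0.992, -0.0, -0.002]
ft_force: [0.3, 0.3, 0.3]
width: 0.0003
grip_force: 0.0
t 2.23 tip box [-0.0783  0.0318  0.1725] F [0.3 0.3 0.3] rot err [ 0.     0.004 -0.   ] q [-0.55  0.11  0.3   1.85 -0.03  1.2   1.58]
shift [-0.25 -0.8   1.56] turn [-0.   -0.03  0.  ] tcp [0.5172 0.0658 0.292 ]
```

```bash
cd .;
python3 -m inch '[[-0.12,-0.4,0.5,0,0,0],[-0.13,-0.4,0.5,0,0,0],[0,0,0.5,0,0,0],[0,0,0.2,0,0,0],[0,0,0,0,0,0]]' | grep force
python3 -m inch '[[0,0,0.15,0,0,0],[0,0,0.15,0,0,0],[0,0,0.15,0,0,0],[0,0,0.1,0,0,0],[0,0,0,0,0,0]]'
python3 -m inch '[[0,0,0.1,0,0,0],[0,0,0.1,0,0,0],[0,0,0,0,0,0],[0,0,0,0,0,0],[0,0,0,0,0,0]]' ; python3 -c "
from h import *
tip()"
```

```text
ft_force: [-0.2, 1.1, 0.2]
grip_force: 0.0
time: 3.07
ee_pos: [0.5181, 0.066, 0.2661]
eef_rot: [-0.128, 0.992, 0.0, -0.0]
ft_force: [-0.5, -0.6, -0.0]
width: 0.0002
grip_force: 0.0
time: 3.48
ee_pos: [0.5184, 0.0658, 0.2588]
eef_rot: [-0.128, 0.992, 0.0, -0.0]
ft_force: [0.2, 0.2, 0.3]
width: 0.0005
grip_force: 0.0
t 3.48 tip box [-0.0669 -0.0003  0.0768] F [0.2 0.2 0.3] rot err [-0. -0. -0.] q [-0.5   0.25  0.32  1.91 -0.09  1.    1.69]
```

```bash
cd .;
python3 -m inch '[[0,0,0.07,0,0,0],[0,0,0.07,0,0,0],[0,0,0,0,0,0],[0,0,0,0,0,0],[0,0,0,0,0,0]]' | grep -E "pos|ft"
python3 -m inch '[[0,0,0.05,0,0,0],[0,0,0.05,0,0,0],[0,0,0,0,0,0],[0,0,0,0,0,0],[0,0,0,0,0,0]]'| grep -E "pos|ft"
```

```text
ee_pos: [0.5187, 0.0659, 0.2537]
ft_force: [-1.8, 0.7, 8.0]
ee_pos: [0.5189, 0.0656, 0.253]
ft_force: [-19.9, -3.1, 48.3]
```

```bash
cd .;
python3 -m inch '[[0,0,-0.3,0,0,0],[0.3,0,-0.9,0,0,0],[0.8,0,-0.6,0,0,0],[0.8,0,-0.6,0,0,0],[0.8,0,-0.6,0,0,0]]' | grep -E "pos|ft"
python3 -m inch '[[0,0,0,0,-0.9,0],[0,0,0,0,-0.9,0],[0,0,0,0,-0.9,0],[0,0,0,0,-0.9,0],[0,0,0,0,0,0]]'| grep -E "pos|ft"
python3 -m inch '[[0,0,0,0,0,0],[0,0,0,0,0,0],[0,0,0,0,0,0],[0,0,0,0,0,0],[0,0,0,0,0,0]]'| grep -E "pos|ft"
python3 -m inch '[[0,0,0,0,0,0],[0,0,0,0,0,0],[0,0,0,0,0,0],[0,0,0,0,0,0],[0,0,0,0,0,0]]'| grep -E "pos|ft"
python3 - <<'E'
from h import *
import cv2
tip()
a=[]
for n in("top","wrist"):
    c=eyes.camera(n);a.append(c["pixels"][:,:,::-1]);print(n,c["fx"],c["extrinsics"].round(3).tolist())
i=cv2.resize(np.ascontiguousarray(a[0][165:295,170:360]),None,fx=4,fy=4,interpolation=cv2.INTER_CUBIC)
cv2.imwrite("pics/t1.png",i);cv2.imwrite("pics/w1.png",a[1])
E
```

```text
ee_pos: [0.4126, 0.0381, 0.3697]
ft_force: [0.4, 0.6, 0.9]
ee_pos: [0.4131, 0.0381, 0.369]
ft_force: [0.4, -1.2, -0.4]
ee_pos: [0.4142, 0.0386, 0.369]
ft_force: [-0.0, -0.1, -0.5]
ee_pos: [0.4139, 0.0385, 0.3691]
ft_force: [0.2, -0.0, -0.3]
t 5.98 tip box [-9.870e-02 -2.000e-04  2.038e-01] F [ 0.2 -0.  -0.3] rot err [-0.    -0.432 -0.   ] q [-0.52 -0.3   0.28  2.2   0.1   0.8   1.54]
top 385.2077963116201 [[0.014, -0.991, 0.135, 0.469], [-0.999, -0.018, -0.028, 0.079], [0.03, -0.135, -0.99, 0.914], [0.0, 0.0, 0.0, 1.0]]
wrist 351.07471983803816 [[-0.253, 0.743, 0.62, 0.359], [0.967, 0.194, 0.162, 0.025], [0.0, 0.641, -0.768, 0.321], [0.0, 0.0, 0.0, 1.0]]
```

View pics/t1.png

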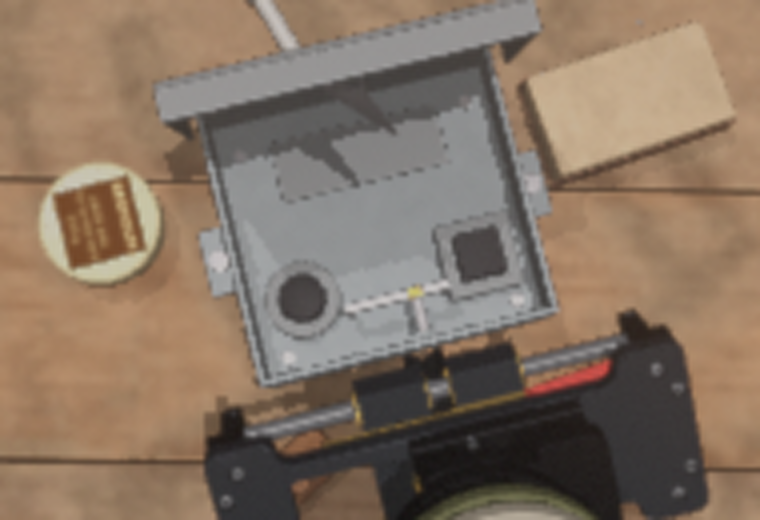

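View pics/w1.png

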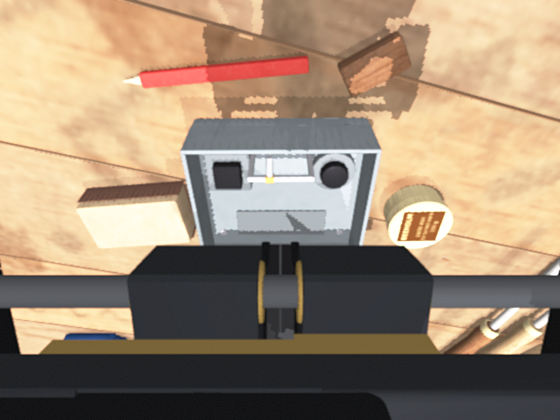

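The cover is open. The round button's centre is at crop (302,297), on the left. The square one is at (480,254), on the right. The cover stands upright and the loose things haven't moved.

Run:
```python
from h import *
c=eyes.camera("top")
for u,v in[(302,297),(480,254)]:
    p=ray(c,(170+(u-1.5)/4,165+(v-1.5)/4),.042);print(R.from_euler('z',-yaw).apply(p-B).round(4))
s=r.read_state();print("after untilt by 2.4 units about tip:")
toolstep(bx(-.05,.052,.10),Rt(.144))
```

```text
[-0.0374  0.0521  0.042 ]
[-0.0376 -0.0518  0.042 ]
after untilt by 2.4 units about tip:
shift [-1.31  1.31  3.06] turn [0.  2.4 0. ] tcp [0.4962 0.1141 0.2801]
```

```bash
python3 -m inch '[[0,0.3,0,0,0.8,0],[0,0.3,0,0,0.8,0],[0,0.3,0,0,0.8,0],[0,0.4,0,0,0,0],[0,0,0,0,0,0]]'| grep -E "pos|ft"
python3 -c "
from h import *
tip();toolstep(bx(-.034,.052,.08),Rt(.144))"
```

```text
ee_pos: [0.4005, 0.0913, 0.369]
ft_force: [-0.2, -0.5, 0.3]
t 6.55 tip box [-0.1485  0.0543  0.1889] F [-0.2 -0.5  0.3] rot err [-0.    -0.143 -0.003] q [-0.57 -0.19  0.21  2.09  0.06  1.1   1.44]
shift [-2.44 -0.06  3.1 ] turn [ 0.   -0.01  0.03] tcp [0.5117 0.1181 0.2601]
```

```bash
python3 -m inch '[[-0.8,-0.06,0.1,0,0,0],[-0.8,0,0.4,0,0,0],[-0.6,0,0.7,0,0,0],[-0.24,0,0.8,0,0,0],[0,0,0.8,0,0,0]]'| grep -E "pos|ft"
python3 -m inch '[[0,0,0.3,0,0,0],[0,0,0.3,0,0,0],[0,0,0.15,0,0,0],[0,0,0,0,0,0],[0,0,0,0,0,0]]'| grep -E "pos|ft"
python3 -c "
from h import *
tip();toolstep(bx(-.034,.052,.038),Rt(.144))"
```

```text
ee_pos: [0.5125, 0.1151, 0.2717]
ft_force: [-0.3, 0.3, 0.6]
ee_pos: [0.5147, 0.116, 0.2434]
ft_force: [-0.1, 0.1, 0.8]
t 7.38 tip box [-0.0314  0.0492  0.0633] F [-0.1  0.1  0.8] rot err [-0.    -0.145 -0.   ] q [-0.55  0.23  0.26  1.97 -0.07  0.8   1.58]
shift [0.15 0.07 0.62] turn [0.   0.01 0.  ] tcp [0.5117 0.1181 0.2181]
```

```bash
python3 -m inch '[[0.04,0.02,0.15,0,0,0],[0.04,0.02,0.15,0,0,0],[0,0.02,0.15,0,0,0],[0,0,0,0,0,0],[0,0,0,0,0,0]]'| grep -E "pos|ft"
python3 -m inch '[[0,0,0.06,0,0,0],[0,0,0.06,0,0,0],[0,0,0,0,0,0],[0,0,0,0,0,0],[0,0,0,0,0,0]]'| grep -E "pos|ft"
python3 -m inch '[[0,0,0.04,0,0,0],[0,0,0,0,0,0],[0,0,0,0,0,0],[0,0,0,0,0,0],[0,0,0,0,0,0]]'| grep -E "pos|ft"
python3 -c "
from h import *
tip()"
```

```text
ee_pos: [0.5133, 0.1185, 0.2242]
ft_force: [0.1, 0.2, 0.5]
ee_pos: [0.5139, 0.1185, 0.2197]
ft_force: [-2.2, -0.2, 4.1]
ee_pos: [0.5142, 0.1185, 0.2181]
ft_force: [-3.4, -0.3, 5.0]
t 8.63 tip box [-0.0314  0.0518  0.0379] F [-3.4 -0.3  5. ] rot err [-0.    -0.144 -0.   ] q [-0.54  0.27  0.25  1.99 -0.09  0.75  1.58]
```

```bash
python3 -m inch '[[0,0,0.03,0,0,0],[0,0,0,0,0,0],[0,0,0,0,0,0],[0,0,0,0,0,0],[0,0,0,0,0,0]]'| grep -E "pos|ft"
python3 -m inch '[[0,0,0.03,0,0,0],[0,0,0,0,0,0],[0,0,0,0,0,0],[0,0,0,0,0,0],[0,0,0,0,0,0]]'| grep -E "pos|ft"
```

```text
ee_pos: [0.5144, 0.1186, 0.2176]
ft_force: [-8.6, -1.1, 15.7]
ee_pos: [0.5145, 0.1185, 0.2172]
ft_force: [-14.9, -3.3, 26.8]
```

The force jumped to 27 N at a hard stop, so the button is fully in. Next I'll retract upwards and go over behind the cover.

```bash
python3 -m inch '[[0,0,-0.5,0,0,0],[0,0,-0.9,0,0,0],[0,0,-0.9,0,0,0],[0,0,-0.9,0,0,0],[0,0,-0.9,0,0,0]]'| grep -E "pos|ft"
python3 -m inch '[[0,0,-0.9,0,0,0],[0,0,-0.9,0,0.6,0],[0,-0.5,0,0,0.6,0],[0,-0.5,0,0,0,0],[0,0,0,0,0,0]]'| grep -E "pos|ft"
python3 -c "
from h import *
tip();toolstep(bx(.12,0,.27),Rt())"
```

```text
ee_pos: [0.4914, 0.1123, 0.3795]
ft_force: [1.1, -0.7, -0.7]
ee_pos: [0.493, 0.0676, 0.4496]
ft_force: [0.1, -1.0, 0.2]
t 10.3 tip box [-0.0908  0.0076  0.2676] F [ 0.1 -1.   0.2] rot err [ 0.001 -0.001  0.004] q [-0.54  0.02  0.32  1.74 -0.    1.39  1.6 ]
shift [-5.28 -0.17 -0.05] turn [-0.01  0.01 -0.04] tcp [0.6991 0.1133 0.452 ]
```

```bash
python3 -m inch '[[-0.9,0,-0.1,0,0,0],[-0.9,-0.1,0,0,0,0],[-0.9,-0.1,0,0,0,0],[-0.9,0,0,0,0,0],[-0.9,0,0,0,0,0]]'| grep -E "pos|ft"
python3 -m inch '[[-0.8,0,0,0,0,0],[0,0,0.7,0,0,0],[0,0,0.8,0,0,0],[0.3,0,0.1,0,0,0],[0,0,0,0,0,0]]'| grep -E "pos|ft"
python3 - <<'E'
from h import *
tip()
# tip centre path: lower -X corner (9.5 mm ahead) at r=.138 on face offset .005
for th in np.arange(1.45,-.08,-.15): 
    print(round(th,2),round(.072-.138*np.cos(th)+.005*np.sin(th)+.0095,4),round(.076+.138*np.sin(th)+.005*np.cos(th),4))
E
```

```text
ee_pos: [0.6697, 0.1097, 0.4525]
ft_force: [0.1, 0.7, 0.7]
ee_pos: [0.6864, 0.1141, 0.3855]
ft_force: [-0.7, -1.0, 0.4]
t 11.13 tip box [0.1069 0.0039 0.2035] F [-0.7 -1.   0.4] rot err [0.    0.005 0.   ] q [-0.46  0.51  0.34  1.29 -0.17  1.38  1.7 ]
1.45 0.0698 0.2136
1.3 0.0494 0.2103
1.15 0.0297 0.204
1.0 0.0111 0.1948
0.85 -0.0058 0.183
0.7 -0.0208 0.1687
0.55 -0.0335 0.1524
0.4 -0.0437 0.1343
0.25 -0.051 0.115
0.1 -0.0553 0.0948
-0.05 -0.0566 0.0741
```

```bash
python3 -m inch '[[0.4,-0.05,0,0,0,0],[0.4,-0.05,0,0,0,0],[0.4,0,0,0,0,0],[0.4,0,0,0,0,0],[0.4,0,0,0,0,0]]'| grep -E "pos|ft"
python3 -m inch '[[0.4,0,0.22,0,0,0],[0.42,0,0.3,0,0,0],[0.38,0,0.36,0,0,0],[0,0,0,0,0,0],[0,0,0,0,0,0]]'| grep -E "pos|ft"
python3 -c "
from h import *
tip()"
```

```text
ee_pos: [0.6109, 0.0901, 0.3904]
ft_force: [0.8, 1.5, -0.1]
ee_pos: [0.5648, 0.078, 0.3549]
ft_force: [0.4, -0.3, 0.8]
t 11.97 tip box [-1.860e-02 -1.000e-04  1.729e-01] F [ 0.4 -0.3  0.8] rot err [-0.    -0.001 -0.   ] q [-0.51  0.25  0.35  1.7  -0.09  1.21  1.68]
```

Run:
```python
from h import *
import cv2
c=eyes.camera("side");cv2.imwrite("pics/s2.png",cv2.resize(np.ascontiguousarray(c["pixels"][100:310,140:420,::-1]),None,fx=2.5,fy=2.5))
```

```text
(no output)
```

View pics/s2.png

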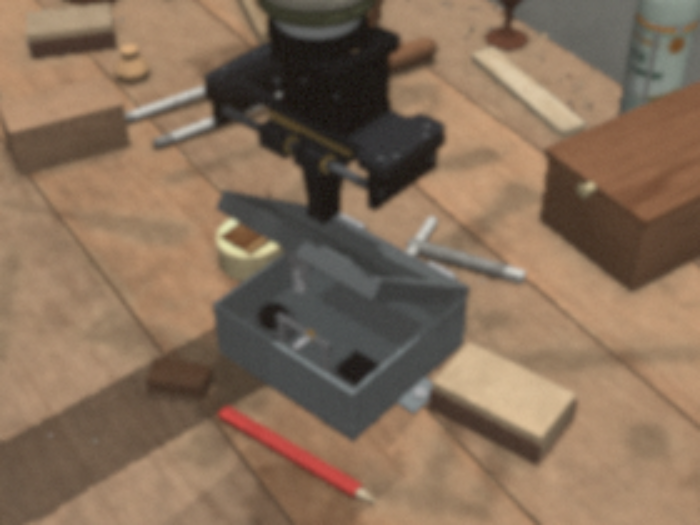

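The cover is half shut, with the finger (crop ~(320,210)) behind it on the outer face. I'll keep following the arc.

```bash
python3 -m inch '[[0.33,0,0.45,0,0,0],[0.26,0,0.45,0,0,0],[0.18,0,0.45,0,0,0],[0.1,0,0.45,0,0,0],[0,0,0,0,0,0]]'| grep -E "pos|ft"
python3 -m inch '[[0,0,0.2,0,0,0],[0.04,0,0.15,0,0,0],[0,0,0.1,0,0,0],[0,0,0,0,0,0],[0,0,0,0,0,0]]'| grep -E "pos|ft"
python3 -c "
from h import *
tip()"
```

```text
ee_pos: [0.5307, 0.0692, 0.2802]
ft_force: [-0.2, -0.5, 0.4]
ee_pos: [0.5298, 0.0689, 0.2643]
ft_force: [1.1, -0.7, 1.3]
t 12.85 tip box [-0.055  -0.0002  0.0823] F [ 1.1 -0.7  1.3] rot err [-0.    -0.001 -0.   ] q [-0.51  0.26  0.33  1.88 -0.1   1.01  1.7 ]
```

```bash
python3 -m inch '[[0,0,0.1,0,0,0],[0,0,0.1,0,0,0],[0,0,0.04,0,0,0],[0,0,0,0,0,0],[0,0,0,0,0,0]]'| grep -E "pos|ft"
python3 -m inch '[[0,0,0.04,0,0,0],[0,0,0,0,0,0],[0,0,0,0,0,0],[0,0,0,0,0,0],[0,0,0,0,0,0]]'| grep -E "pos|ft"
python3 -c "
from h import *
tip()"
```

```text
ee_pos: [0.5296, 0.0688, 0.2547]
ft_force: [-0.5, 0.8, 4.7]
ee_pos: [0.5296, 0.0687, 0.2543]
ft_force: [-7.0, -0.7, 20.4]
t 13.68 tip box [-0.055  -0.0002  0.0723] F [-7.  -0.7 20.4] rot err [-0.001 -0.001 -0.   ] q [-0.5   0.28  0.33  1.89 -0.11  0.99  1.7 ]
```

At the stop with 20 N. I'll release slowly, back off and check.

```bash
python3 -m inch '[[0,0,-0.1,0,0,0],[0,0,-0.2,0,0,0],[0,0,-0.4,0,0,0],[0,0,-0.8,0,0,0],[0,0,-0.8,0,0,0]]'| grep -E "pos|ft"
python3 -m inch '[[0.5,0,-0.8,0,0,0],[0.8,0,-0.6,0,0,0],[0.8,0,-0.3,0,0,0],[0.5,0,0,0,0,0],[0,0,0,0,0,0]]'| grep -E "pos|ft"
python3 -m inch '[[0,0,0,0,0,0],[0,0,0,0,0,0],[0,0,0,0,0,0],[0,0,0,0,0,0],[0,0,0,0,0,0]]'| grep -E "pos|ft"
python3 -m inch '[[0,0,0,0,0,0],[0,0,0,0,0,0],[0,0,0,0,0,0],[0,0,0,0,0,0],[0,0,0,0,0,0]]'| grep -E "pos|ft"
python3 -m inch '[[0,0,0,0,0,0],[0,0,0,0,0,0],[0,0,0,0,0,0],[0,0,0,0,0,0],[0,0,0,0,0,0]]'| grep -E "pos|ft"
python3 - <<'E'
from h import *
import cv2
c=eyes.camera("side");cv2.imwrite("pics/s3.png",cv2.resize(np.ascontiguousarray(c["pixels"][100:310,140:420,::-1]),None,fx=2.5,fy=2.5))
E
```

```text
ee_pos: [0.5288, 0.0686, 0.3451]
ft_force: [-0.2, 0.6, 0.7]
ee_pos: [0.4262, 0.0411, 0.4139]
ft_force: [0.9, 0.2, 0.1]
ee_pos: [0.4292, 0.0426, 0.4124]
ft_force: [-0.1, -0.0, -0.5]
ee_pos: [0.4288, 0.0424, 0.4128]
ft_force: [-1.7, -0.3, 0.2]
ee_pos: [0.4287, 0.0424, 0.4128]
ft_force: [-0.1, 0.5, -0.3]
```

View pics/s3.png

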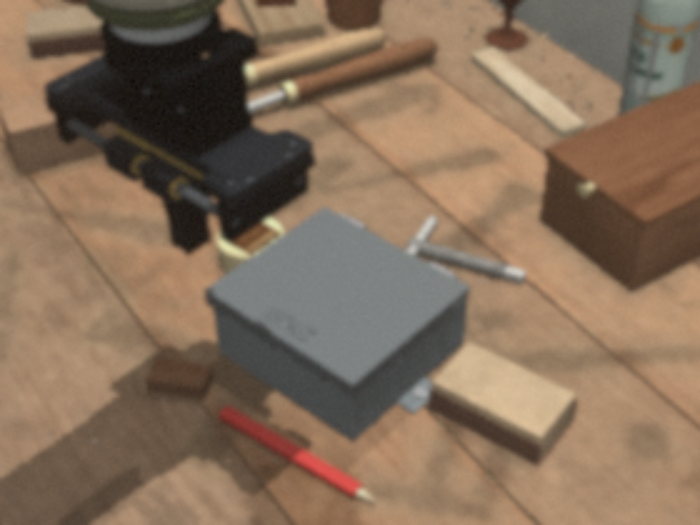

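The cover is level and latched (its corners are at crop (208,295), (327,210), (467,292) and (352,385)). The loose things are where they were and the gripper is clear.

```bash
python3 -c "
from bench import job
print(job.close_job())"
```

```text
the job is handed in; nothing more can be done
None
```

The job is handed in: the cover popped open, the round reset button was pressed fully in (hard stop at about 27 N), and the cover was pushed shut and stayed latched; the square button and the loose things were left alone.

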